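Re-rack the unlabelled specimen pots in order

TASK

The four brown specimen pots carry no labels: only their order in the row tells which is which. Move them one after another from the grey plastic rack into the steel holders of the rack beside it, keeping the same order (the pot nearest the robot into the holder nearest the robot, and so on to the far end). Keep every pot upright all the way, and leave each standing fully down in its holder.

Things in the scene. Friction and masses are not known exactly. Their poses are not given: they have to be found in the camera images.
- squat_pot: Squat pot: plain cylinder 52 mm high with a full-width flat cap. Brown, white cap, 38 mm diameter, side straight from the foot to 50 mm up; origin at the centre of its underside, z up its axis. Starts upright in a well of the grey rack (well floor 10 mm above the table, rim 8 mm above its floor, 54 mm outside; wells 68 mm apart in a straight row running away from the robot). About 90 g.
- neck_bottle: Bottle with a shoulder and a narrow cap (22 mm); 64 mm high. Brown, white cap, 38 mm diameter, side straight from the foot to 45 mm up; origin at the centre of its underside, z up its axis. Starts upright in a well of the grey rack (well floor 10 mm above the table, rim 8 mm above its floor, 54 mm outside; wells 68 mm apart in a straight row running away from the robot). About 100 g.
- dropper_bottle: Dropper bottle: shoulder, collar (18 mm) and thin teat (11 mm); 76 mm high. Brown, white cap, 38 mm diameter, side straight from the foot to 45 mm up; origin at the centre of its underside, z up its axis. Starts upright in a well of the grey rack (well floor 10 mm above the table, rim 8 mm above its floor, 54 mm outside; wells 68 mm apart in a straight row running away from the robot). About 110 g.
- tall_pot: Tall pot: plain cylinder 80 mm high with a full-width flat cap. Brown, white cap, 38 mm diameter, side straight from the foot to 78 mm up; origin at the centre of its underside, z up its axis. Starts upright in a well of the grey rack (well floor 10 mm above the table, rim 8 mm above its floor, 54 mm outside; wells 68 mm apart in a straight row running away from the robot). About 140 g.
- holder_a: One of four identical fixed steel holders of the second rack: a round cup, 62 mm outside, 56 inside, on a dark block on its own cross rail. Origin under the block, 8 mm above the table; cup floor 12 mm above the origin, rim 22 mm. They form a slightly ragged row, 68 mm apart, beside the grey rack, also running away from the robot; the letters do not follow the row (this one is abreast of the squat_pot).
- holder_b: One of four identical fixed steel holders of the second rack: a round cup, 62 mm outside, 56 inside, on a dark block on its own cross rail. Origin under the block, 8 mm above the table; cup floor 12 mm above the origin, rim 22 mm. They form a slightly ragged row, 68 mm apart, beside the grey rack, also running away from the robot; the letters do not follow the row (this one is abreast of the neck_bottle).
- holder_c: One of four identical fixed steel holders of the second rack: a round cup, 62 mm outside, 56 inside, on a dark block on its own cross rail. Origin under the block, 8 mm above the table; cup floor 12 mm above the origin, rim 22 mm. They form a slightly ragged row, 68 mm apart, beside the grey rack, also running away from the robot; the letters do not follow the row (this one is abreast of the dropper_bottle).
- holder_d: One of four identical fixed steel holders of the second rack: a round cup, 62 mm outside, 56 inside, on a dark block on its own cross rail. Origin under the block, 8 mm above the table; cup floor 12 mm above the origin, rim 22 mm. They form a slightly ragged row, 68 mm apart, beside the grey rack, also running away from the robot; the letters do not follow the row (this one is abreast of the tall_pot).
Mind the look-alikes: they are no part of the job. Leave any orange or yellow look-alike of the neck_bottle alone.

How it is judged:
By the outcome, as a careful person would: the job done as asked, in the order asked, and still so for the second after the job is handed in, with the robot touching nothing.
It also fails if it takes over 102 s, if anything falls off the work surface, if the arm or the gripper's body presses on something with over 40 N, if the wrist force passes 120 N, or if a joint passes its speed limit or range.

ROBOT

A 6-joint arm with a two-finger parallel gripper is mounted at the origin on the work surface. World frame = base frame: x ahead of the robot, y to its left, z up, the work surface at z = 0. Lengths are in mm, angles in rad, forces in N, time in s.
With the tool pointing down it reaches from about 275 to 750 mm from the base axis. Payload 10.2 kg.
Tool frame: the origin (TCP) lies midway between the tips of the shut fingers; the grasp point (between the pads) lies 19 mm behind it; z points along the fingers, y is the line along which they close (so a half turn about z gives the same grasp; the last joint's range is limited). The gripper opens to 85 mm and grips with 20 to 120 N. Pads are 22 mm wide; open, the fingers measure 114 mm over their backs; the gripper's body (76 mm by 85 mm) begins 54 mm behind the grasp point. The pads swing forward as they close: fully open they stand 13 mm farther back than shut.
Start: joints at [-1.529, 0.313, 1.498, -0, 1.331, -0.223], TCP at [137.388, -506.711, 198.894] pointing down, gripper open.
Joint ranges: [-2.94, 2.94], [-0.97, 2.17], [0.19, 2.56], [-1.23, 4.37], [0.02, 3.11], [-2.88, 2.88]. Speed limits (rad/s): [2.39, 2.39, 3.01, 3.14, 3.14, 3.14].

INTERFACE

Orientations are given as a unit quaternion [w, x, y, z].
In Python, from rig import ctrl gives the robot as it stands.
- The arm moves only by the tool send_rows, never from a script. Its argument "targets" is a list of rows, each a list of 7 numbers: the closure, from -1 (fully open) to 1 (shut), so that 0 is half open, then the shift along the tool's x, y, z in m, then the turn, a rotation vector about the tool's x, y, z in rad. In form: [[claw, dx, dy, dz, ax, ay, az], ...]. A call has exactly 10 rows; each row shifts and turns the commanded pose from where the row before left it, along the tool's axes as they then stand; what a row does not reach is not made up. A row lasts 1/8 s, in which the tool goes at most 62.5 mm and 10.7 degrees, less where a joint would pass 70% of its speed; a pose out of reach is approached as far as the arm can. A call with a gripper value outside its range is refused whole. The fingers move at their own pace and stop on an object; "squeeze" is the grip in N (left out, the last holds). Time passes only in rows, so rows that do not move let the fingers close, or fill a call up. It gives the time, the measured TCP pose, the force, the opening and the grip force at its end, in the units of the state.
- ctrl.sense(): the state, without advancing time (a new reading comes with each control period).
- ctrl.capture(name): name is "side" or "top"; returns a dict with "img" (420x560x3 uint8, red, green, blue), "camera_matrix" (3x3 intrinsics, pixels), "R" (3x3) and "t" (3): a world point X has camera coordinates R X + t. Camera axes: x right, y down, z forward; pixel columns grow to the right and rows downward; lengths in mm; the calibration is good to about 2 mm. A picture is of the moment at which its call begins. There is no depth.
- ctrl.finish_job(): hands the job in; it is judged then, once.
Trained networks look in a picture, given as the dict that the camera call returned (one of the last four; its "shot" number tells which), for a name from the list of things; names that differ only in an ending like _2 or _b are one class to them, and where a whole thing is asked for, a point or a joint stands for the part that bears it (a point fixed in the world has none). Each returns a list of dicts, best first, with "score" (0 to 1); they miss things now and then, are a little off and sometimes report something else, mostly with a low value. They report only what shows in the picture. A call takes as long as a camera call. They do not tell look-alikes from the thing itself.
- ctrl.boxes_of(query, picture): "extent" ([left, top, width, height] in pixels, round what is visible of it).
- ctrl.landmark_of(query, picture): "point" ([column, row] in pixels: a listed point, or the origin of a listed thing).
The state is a dict: "time_s": time; "joints": joint angles; "dq": joint speeds; "tau": joint torques, N m; "eef_pos": TCP position; "ee_rot": TCP orientation; "force": force on the tool from outside, world axes, zero at the start; "wrist_torque": the same for the moment, N m; "grip_width": opening from 0.0 (shut) to 1.0 (fully open); "grip_force": force on a finger pad.
Only numpy, scipy, OpenCV 4.12 (cv2) and the standard library are available. Lean on these libraries where they do the work, as an engineer would, in place of code of your own. Each camera call takes 0.05 s, during which the arm holds its last target. There are 200 camera calls.

## Working session

There is one attempt and no reset: what is moved stays moved. The work goes in short steps, Python scripts to look and compute and a tool call to move; the robot and the scene stay as the last step left them, time stands still between calls to the robot, and variables do not carry over. Pictures are saved under pics/ and viewed, at most 14 in all, crops included, and the job is handed in when it is done.

Besides the shell and the picture viewer there is one more tool, called after "Call:" as name(argument=value, ...), one argument or row to a line, values as JSON. send_rows: Moves the arm, as the interface text tells. Its arguments: {"type":"object","properties":{"targets":{"type":"array"},"squeeze":{"type":"number"}},"required":["targets"]}

```bash
mkdir -p pics; cat > h.py <<'E'
import numpy as np, cv2
from rig import ctrl
def ray(p,uv):
    K,R,t=[np.array(p[k],float) for k in("camera_matrix","R","t")]
    d=R.T@np.linalg.solve(K,np.array([uv[0],uv[1],1.]));return -R.T@t,d
def at_z(p,uv,z):
    c,d=ray(p,uv);return c+d*(z-c[2])/d[2]
def proj(p,X):
    K,R,t=[np.array(p[k],float) for k in("camera_matrix","R","t")]
    q=K@(R@np.array(X,float)+t);return q[:2]/q[2]
E
python3 - <<'E'
from h import *
s=ctrl.sense();print(s)
for n in("top","side"):
    p=ctrl.capture(n);cv2.imwrite(f"pics/{n}0.png",p["img"][:,:,::-1])
    print(n,-np.array(p["R"]).T@np.array(p["t"]))
    for q,z in(("squat_pot",10),("neck_bottle",10),("dropper_bottle",10),("tall_pot",10),("holder_a",8)):
        for r in ctrl.landmark_of(q,p):
            print(q,round(r["score"],2),np.round(r["point"]),np.round(at_z(p,r["point"],z)[:2],1))
E
```

```text
{'time_s': 0.0, 'joints': array([-1.52939301e+00,  3.13500692e-01,  1.49847696e+00,  3.29451665e-06,
        1.33101310e+00, -2.23416742e-01]), 'dq': array([-0.00089388, -0.00119502,  0.00029272, -0.00042844, -0.00141896,
        0.00126652]), 'tau': array([-5.80266933e-04, -4.12269115e+01, -2.59738773e+01, -2.72749476e-04,
        4.07656305e-03, -2.33715340e-06]), 'eef_pos': array([ 137.3783896 , -506.37787084,  198.2941658 ]), 'ee_rot': array([-6.96011127e-04,  9.91246402e-01,  1.32023038e-01,  6.51236377e-05]), 'force': array([0.44196388, 0.98332902, 0.99709579]), 'wrist_torque': array([ 0.01223138,  0.02410974, -0.01001014]), 'grip_force': 0.0, 'grip_width': 1.0035045180003535}
top [482.89926854 -20.26292819 814.10793578]
squat_pot 0.86 [237. 251.] [453.2  60.7]
neck_bottle 0.97 [189. 170.] [602.  154.6]
neck_bottle 0.88 [244. 177.] [591.1  51.9]
neck_bottle 0.72 [185. 213.] [522.2 158.7]
dropper_bottle 0.76 [249. 141.] [658.6  43.9]
tall_pot 0.84 [239. 215.] [520.8  58.4]
holder_a 0.76 [369. 152.] [ 642.2 -181. ]
holder_a 0.59 [364. 188.] [ 573.7 -172.7]
holder_a 0.57 [358. 261.] [ 439.5 -162.5]
holder_a 0.55 [360. 224.] [ 506.8 -165.3]
side [ 389.77181773 -524.72129633  679.36677274]
squat_pot 0.79 [218. 204.] [450.2  55.1]
neck_bottle 0.89 [238. 166.] [525.2 157.8]
neck_bottle 0.81 [267. 163.] [596.1 147.1]
neck_bottle 0.66 [277. 187.] [593.2  61.5]
dropper_bottle 0.74 [337. 268.] [ 635.7 -185.4]
dropper_bottle 0.67 [306. 184.] [660.3  47.5]
tall_pot 0.65 [249. 200.] [519.1  43.7]
holder_a 0.71 [338. 265.] [ 640.9 -177.3]
holder_a 0.6 [307. 273.] [ 574.5 -175.8]
holder_a 0.6 [272. 284.] [ 502.2 -175.8]
```

View pics/top0.png

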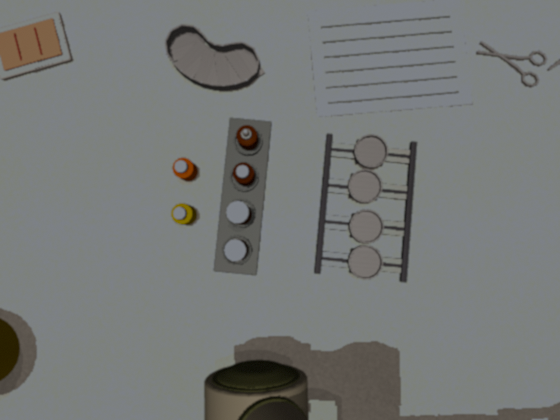

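View pics/side0.png

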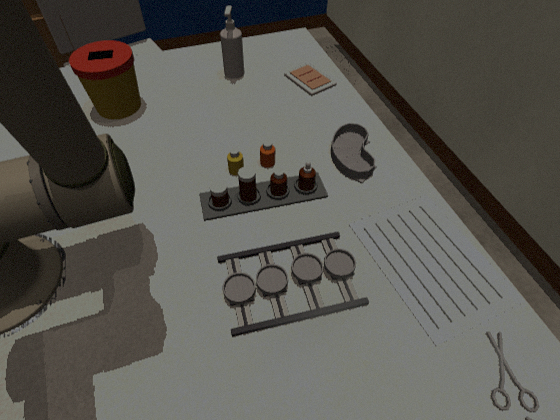

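The row order, near to far, is squat (235,250), tall (238,212), neck (243,174), dropper (248,137). The look-alikes are orange (184,168) and yellow (183,214), both outside the rack. The holders are the cups at (364,261), (365,225), (364,186) and (370,151). Next I'll refine the centres from the cap and rim circles.

```bash
python3 - <<'E'
from h import *
p=ctrl.capture("top");im=p["img"];S=4
c=im[110:290,210:430][:,:,::-1]
big=cv2.resize(c,None,fx=S,fy=S,interpolation=cv2.INTER_CUBIC)
g=cv2.GaussianBlur(cv2.cvtColor(big,cv2.COLOR_BGR2GRAY),(5,5),1.5)
def px(x,y):return ((x+.5)/S-.5+210,(y+.5)/S-.5+110)
f=p["camera_matrix"][0][0];print("f",f)
for name,lo,hi,z in(("holders",56,74,30),("caps",40,58,75)):
    H=cv2.HoughCircles(g,cv2.HOUGH_GRADIENT,1.0,100,param1=80,param2=18,minRadius=lo,maxRadius=hi)
    for x,y,r in(H[0][:10] if H is not None else []):
        cv2.circle(big,(int(x),int(y)),int(r),(0,255,0),1);print(name,np.round(px(x,y),1),round(r/S,1),np.round(at_z(p,px(x,y),z)[:2],1))
# white caps by threshold
gm=im[110:290,210:280].max(2); sat=im[110:290,210:280].astype(int);rb=sat[...,2]
m=(rb>125).astype(np.uint8);n,l,st,ce=cv2.connectedComponentsWithStats(m)
for i in range(1,n):
    if 8<st[i,4]<900:print("cap",ce[i]+[210,110],st[i,2:5],[np.round(at_z(p,ce[i]+[210,110],z)[:2],1).tolist() for z in(62,90,74,86)])
cv2.imwrite("pics/crop1.png",cv2.resize(big,(800,654))[:600])
E
```

```text
f 434.96736249973515
holders [369.5 152. ] 17.4 [ 638.  -177.9]
holders [364.8 186.8] 18.4 [ 574.3 -169.5]
holders [364.5 227.2] 14.3 [ 501.  -169.3]
caps [234.8 250. ] 11.1 [457.7  58.3]
caps [237.5 211.2] 11.8 [523.4  55.3]
caps [371.2 148.8] 11.8 [ 634.8 -171.9]
caps [249.  136.8] 13.0 [652.4  38.6]
cap [216.43589744 170.48717949] [ 9 10 39] [[594.7, 95.1], [590.6, 90.8], [592.9, 93.3], [591.2, 91.5]]
cap [241.76086957 170.79347826] [11 11 92] [[594.9, 50.9], [590.8, 48.3], [593.1, 49.8], [591.3, 48.6]]
cap [236.78106509 211.54733728] [ 21  20 338] [[523.6, 57.8], [522.1, 54.9], [522.9, 56.6], [522.3, 55.3]]
cap [234.49685535 249.79245283] [ 20  21 318] [[457.6, 60.2], [458.5, 57.2], [458.0, 58.9], [458.4, 57.6]]
```

View pics/crop1.png

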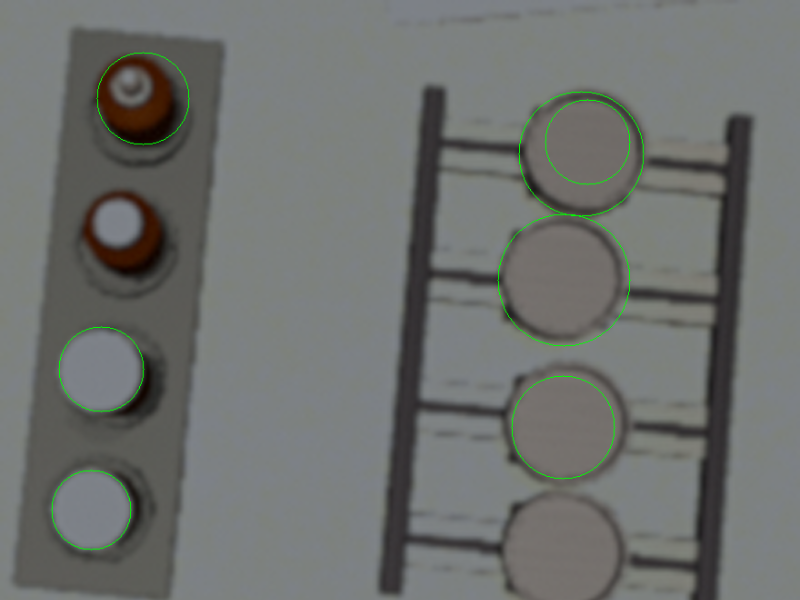

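The close crop shows the two plain white caps, squat (235,250) and tall (237,212), below the neck bottle (242,171) and the dropper (246,133). The Hough fit is poor on some cups, so I read their rims by eye: (369,152), (364,186), (365,225), (364,261).

```bash
python3 - <<'E'
from h import *
p=ctrl.capture("top")
for u in((369.4,151.7),(364.2,186.1),(365,225.4),(364.2,261.4)):print("hold",np.round(at_z(p,u,30)[:2],1))
print("drop",np.round(at_z(p,(245.6,133.3),86)[:2],1))
s=ctrl.sense();print(s["eef_pos"])
E
```

```text
hold [ 638.6 -177.7]
hold [ 575.4 -168.5]
hold [ 504.4 -170.2]
hold [ 440. -169.]
drop [655.7  43.6]
[ 137.37762859 -506.70344402  198.90636402]
```

Call:
send_rows(
  targets=[
    [-1,0,0,0,0,0,0.1725],
    [-1,0,0,0,0,0,0.1725],
    [-1,0.0196,-0.042,0,0,0,0],
    [-1,0.0196,-0.042,0,0,0,0],
    [-1,0.0196,-0.042,0,0,0,0],
    [-1,0.0196,-0.042,0,0,0,0],
    [-1,0.0196,-0.042,0,0,0,0],
    [-1,0.0196,-0.042,0,0,0,0],
    [-1,0.0196,-0.042,0,0,0,0],
    [-1,0.0196,-0.042,0,0,0,0],
  ],
  squeeze=40,
)

```text
time_s: 1.95
eef_pos: [321.1, -183.1, 199.1]
ee_rot: [0.0, 0.999, -0.04, 0.0]
force: [0.1, -0.6, 0.8]
grip_width: 0.999
grip_force: 0.0
```

Call:
send_rows(
  targets=[
    [-1,0.0196,-0.042,0,0,0,0],
    [-1,0.0196,-0.042,0,0,0,0],
    [-1,0.0196,-0.042,0,0,0,0],
    [-1,0.0196,-0.042,0,0,0,0],
    [-1,0.0196,-0.042,0,0,0,0],
    [-1,0.0196,-0.042,0,0,0,0],
    [-1,0,0,0,0,0,0],
    [-1,0,0,0,0,0,0],
    [-1,0,0,0,0,0,0],
    [-1,0,0,0,0,0,0],
  ],
)

```text
time_s: 3.2
eef_pos: [457.9, 56.7, 199.1]
ee_rot: [0.0, 0.999, -0.041, 0.0]
force: [-1.4, -0.1, -0.2]
grip_width: 1.001
grip_force: 0.0
```

```bash
cat >> h.py <<'E'
from scipy.spatial.transform import Rotation as Ro
def delta(X,yaw=-0.08):
    s=ctrl.sense();w,x,y,z=s["ee_rot"];R=Ro.from_quat([x,y,z,w])
    t=R.as_matrix();yw=np.arctan2(t[1,0],t[0,0])
    print("t",round(s["time_s"],2),"pos",np.round(s["eef_pos"],1),"tool z",np.round(t[:,2],4),"yaw",round(yw,4),"az",round(yw-yaw,4),"F",np.round(s["force"],1),"w",round(s["grip_width"],3),"gf",round(s["grip_force"],1))
    print("-> tool shift",np.round(t.T@(np.array(X)-s["eef_pos"]),1))
E
python3 -c "
from h import *
delta([458,59.5,26])"
```

```text
t 3.2 pos [457.9  56.7 199.1] tool z [ 3.e-04 -1.e-04 -1.e+00] yaw -0.0815 az -0.0015 F [-1.4 -0.1 -0.2] w 1.001 gf 0.0
-> tool shift [ -0.2  -2.8 173.1]
```

Call:
send_rows(
  targets=[
    [-1,0,-0.0028,0.035,0,0,0],
    [-1,0,0,0.035,0,0,0],
    [-1,0,0,0.03,0,0,0],
    [-1,0,0,0.025,0,0,0],
    [-1,0,0,0.02,0,0,0],
    [-1,0,0,0.015,0,0,0],
    [-1,0,0,0.012,0,0,0],
    [-1,0,0,0,0,0,0],
    [-1,0,0,0,0,0,0],
    [-1,0,0,0,0,0,0],
  ],
)

```text
time_s: 4.45
eef_pos: [458.6, 60.1, 27.4]
ee_rot: [0.0, 0.999, -0.04, 0.001]
force: [-0.3, -0.3, -0.1]
grip_width: 1.002
grip_force: 0.0
```

```bash
python3 -c "
from h import *
delta([458,59.5,27])
p=ctrl.capture('side');a=p['img'][130:250,150:360,::-1]
b=ctrl.capture('top')['img'][100:300,170:420,::-1]
cv2.imwrite('pics/g1.png',np.hstack([cv2.resize(a,(420,240)),cv2.resize(b,(375,300))[30:270]]))"
```

```text
t 4.45 pos [458.6  60.1  27.4] tool z [ 1.e-03 -1.e-04 -1.e+00] yaw -0.0803 az -0.0003 F [-0.3 -0.3 -0.1] w 1.002 gf 0.0
-> tool shift [-0.5  0.7  0.4]
```

View pics/g1.png

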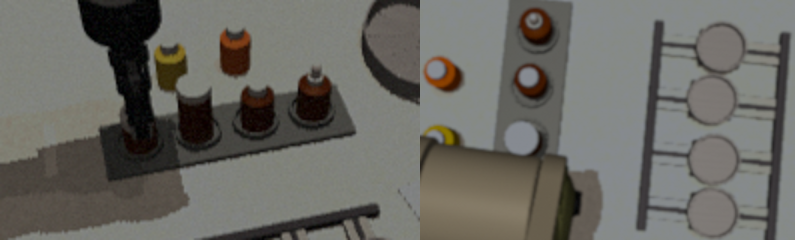

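The gripper straddles the squat pot, with the fingers on both sides at about (136,130) in the crop and centred on it. Closing.

Call:
send_rows(
  targets=[
    [0.2,0,0,0,0,0,0],
    [0.5,0,0,0,0,0,0],
    [1,0,0,0,0,0,0],
    [1,0,0,0,0,0,0],
    [1,0,0,0,0,0,0],
    [1,0,0,0,0,0,0],
    [1,0,0,0,0,0,0],
    [1,0,0,0,0,0,0],
    [1,0,0,0,0,0,0],
    [1,0,0,0,0,0,0],
  ],
  squeeze=40,
)

```text
time_s: 5.8
eef_pos: [458.5, 60.3, 27.3]
ee_rot: [-0.0, 0.999, -0.04, 0.0]
force: [-0.8, 0.3, 5.7]
grip_width: 0.384
grip_force: 39.2
```

Call:
send_rows(
  targets=[
    [1,0,0,-0.005,0,0,0],
    [1,0,0,-0.01,0,0,0],
    [1,0,0,-0.015,0,0,0],
    [1,0,0,-0.02,0,0,0],
    [1,0,0,-0.02,0,0,0],
    [1,0,0,-0.015,0,0,0],
    [1,0,0,-0.01,0,0,0],
    [1,0,0,-0.005,0,0,0],
    [1,0,0,0,0,0,0],
    [1,0,0,0,0,0,0],
  ],
)

```text
time_s: 7.05
eef_pos: [458.0, 60.2, 126.5]
ee_rot: [-0.0, 0.999, -0.04, -0.0]
force: [-0.0, -0.4, 0.2]
grip_width: 0.0
grip_force: 0.0
```

```bash
python3 -c "
from h import *
delta([440,-169,127])
p=ctrl.capture('side');a=p['img'][90:230,150:360,::-1]
cv2.imwrite('pics/g2.png',cv2.resize(a,None,fx=3,fy=3))"
```

```text
t 7.05 pos [458.   60.2 126.5] tool z [-9.e-04  1.e-04 -1.e+00] yaw -0.0802 az -0.0002 F [-0.  -0.4  0.2] w 0.0 gf 0.0
-> tool shift [  0.4 229.9  -0.5]
```

View pics/g2.png

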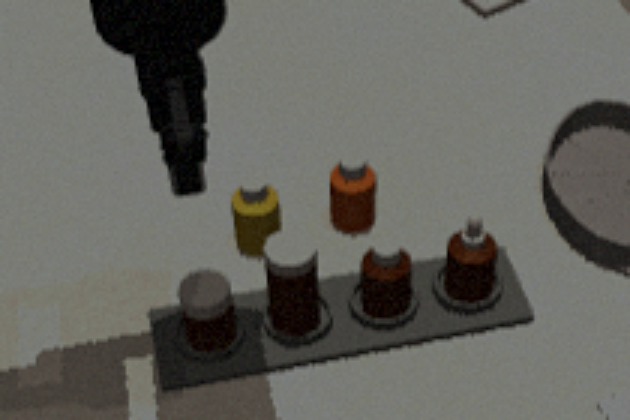

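The fingers closed but the pot slipped out. It still stands upright in its well at crop (207,310). I'll check where its cap really is against my estimate.

```bash
python3 - <<'E'
from h import *
p=ctrl.capture("side");im=p["img"][:,:,::-1].copy()
S=5;x0,y0=180,150
a=cv2.resize(im[y0:y0+80,x0:x0+150],None,fx=S,fy=S,interpolation=cv2.INTER_CUBIC)
a=cv2.convertScaleAbs(a,alpha=1.6)
th=np.linspace(0,2*np.pi,60)
for c,zs in(((458,59.5),(10,62)),((522.1,54.9),(10,90)),((593.1,49.8),(10,55)),((655.7,43.6),(10,55))):
  for z in zs:
    P=[(proj(p,[c[0]+19*np.cos(t),c[1]+19*np.sin(t),z])-[x0,y0]+.5)*S-.5 for t in th]
    cv2.polylines(a,[np.int32(P)],True,(0,255,0),1)
cv2.imwrite("pics/g3.png",a)
for n in("squat_pot","tall_pot"):
  for r in ctrl.boxes_of(n,p):print(n,r)
E
```

```text
squat_pot {'extent': [206.2, 182.9, 23.3, 25.4], 'score': 0.76}
tall_pot {'extent': [239.0, 171.3, 20.0, 28.6], 'score': 0.97}
```

View pics/g3.png

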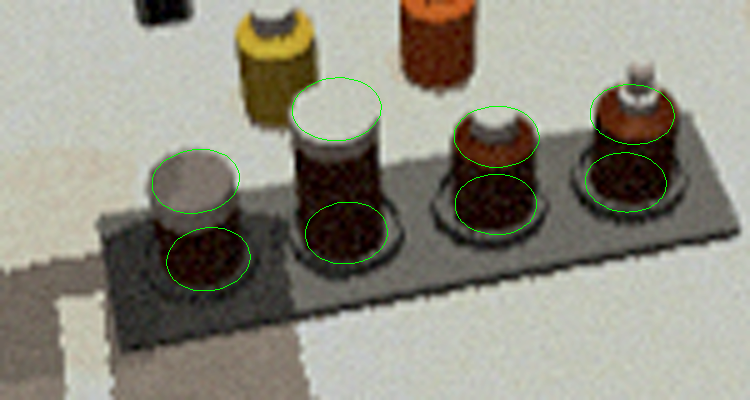

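The cap ellipses match (458,59.5) well and the pot is upright, so the lateral position is right. The pads swing back when open, so they must have gripped too near the cap edge. I'll reopen and go about 8 mm lower.

Call:
send_rows(
  targets=[
    [-1,0,0,0,0,0,0],
    [-1,0,0,0,0,0,0],
    [-1,0,0,0,0,0,0],
    [-1,0,0,0,0,0,0],
    [-1,0,0,0,0,0,0],
    [-1,0,0,0.02,0,0,0],
    [-1,0,0,0.03,0,0,0],
    [-1,0,0,0.03,0,0,0],
    [-1,0,0,0.02,0,0,0],
    [-1,0,0,0.0075,0,0,0],
  ],
)

```text
time_s: 8.5
eef_pos: [457.8, 60.2, 18.6]
ee_rot: [-0.0, 0.999, -0.04, -0.001]
force: [0.3, -0.2, 0.3]
grip_width: 1.001
grip_force: 0.0
```

Call:
send_rows(
  targets=[
    [-1,0,0,0,0,0,0],
    [0,0,0,0,0,0,0],
    [0.5,0,0,0,0,0,0],
    [1,0,0,0,0,0,0],
    [1,0,0,0,0,0,0],
    [1,0,0,0,0,0,0],
    [1,0,0,0,0,0,0],
    [1,0,0,0,0,0,0],
    [1,0,0,0,0,0,0],
    [1,0,0,0,0,0,0],
  ],
  squeeze=60,
)

```text
time_s: 9.75
eef_pos: [458.8, 60.2, 20.2]
ee_rot: [0.0, 0.999, -0.04, 0.001]
force: [-0.9, 0.3, 5.2]
grip_width: 0.4
grip_force: 59.1
```

```bash
python3 -c "
from h import *
delta([440,-169,127])
p=ctrl.capture('side');a=p['img'][120:240,150:360,::-1]
cv2.imwrite('pics/g4.png',cv2.convertScaleAbs(cv2.resize(a,None,fx=3.8,fy=3.8),alpha=2))"
```

```text
t 9.75 pos [458.8  60.2  20.2] tool z [ 1.6e-03 -2.0e-04 -1.0e+00] yaw -0.0801 az -0.0001 F [-0.9  0.3  5.2] w 0.4 gf 59.1
-> tool shift [  -0.3  230.  -106.8]
```

View pics/g4.png

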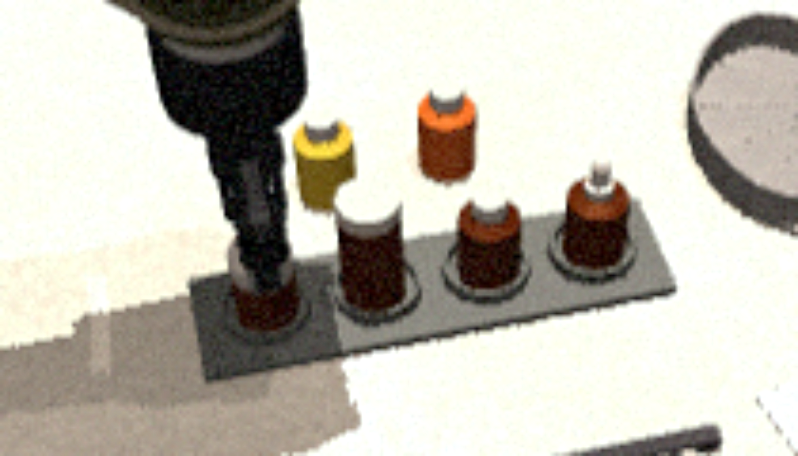

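The finger tip ends near the cap's lower edge at crop (262,285), higher than expected. I'll work out its height.

```bash
python3 - <<'E'
from h import *
p=ctrl.capture("side")
print("shut tcp proj",proj(p,[458,60.2,126.5]),"seen ~ (212.5,154)")
c,d=ray(p,(219,195))
for y in(30,36,41):
    k=(y-c[1])/d[1];print(y,np.round(c+k*d,1))
print(proj(p,[458,36,20]),proj(p,[458,36,45]))
E
```

```text
shut tcp proj [215.17545089 163.98409244] seen ~ (212.5,154)
30 [451.9  30.   65.5]
36 [452.6  36.   58.8]
41 [453.1  41.   53.3]
[223.3140041  206.04160035] [222.13861111 198.64346938]
```

The shut fingertips in the earlier view sit about 10 px (around 30 mm) higher than the reported TCP should project. The same holds now, so the fingers are really about 30 mm higher than reported. Open fingertips stand 13 mm back, so I can safely open, go down 20 mm and look again.

Call:
send_rows(
  targets=[
    [-1,0,0,0,0,0,0],
    [-1,0,0,0,0,0,0],
    [-1,0,0,0,0,0,0],
    [-1,0,0,0,0,0,0],
    [-1,0,0,0.005,0,0,0],
    [-1,0,0,0.005,0,0,0],
    [-1,0,0,0.005,0,0,0],
    [-1,0,0,0.003,0,0,0],
    [-1,0,0,0.002,0,0,0],
    [-1,0,0,0,0,0,0],
  ],
)

```text
time_s: 11.1
eef_pos: [458.2, 60.2, -0.7]
ee_rot: [-0.0, 0.999, -0.04, -0.0]
force: [-0.1, 0.5, 0.7]
grip_width: 0.997
grip_force: 0.0
```

```bash
python3 -c "
from h import *
delta([440,-169,127])
p=ctrl.capture('side');a=p['img'][140:240,180:300,::-1]
print(proj(p,[458,17.5,13]),proj(p,[458,17.5,43]),proj(p,[458,59.5,10]))
cv2.imwrite('pics/g5.png',cv2.convertScaleAbs(cv2.resize(a,None,fx=6,fy=6),alpha=2))"
```

```text
t 11.1 pos [458.2  60.2  -0.7] tool z [-2.e-04  0.e+00 -1.e+00] yaw -0.0802 az -0.0002 F [-0.1  0.5  0.7] w 0.997 gf 0.0
-> tool shift [ 2.000e-01  2.299e+02 -1.277e+02]
[225.6363065  214.16522985] [224.27494946 205.41433862] [221.30229143 201.3718651 ]
```

View pics/g5.png

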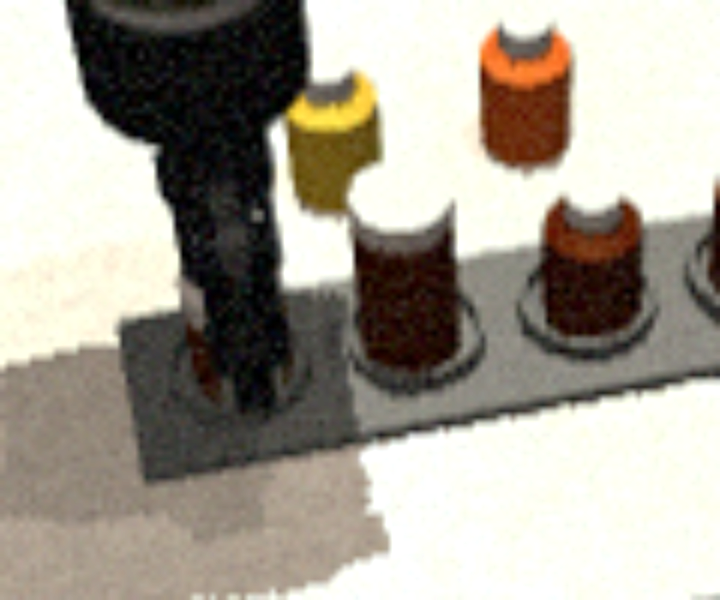

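The open tip is at crop (255,408), about z 34 mm, so the true offset is about +20 mm and the pads now straddle mid-pot. Closing here.

Call:
send_rows(
  targets=[
    [0,0,0,0,0,0,0],
    [0.5,0,0,0,0,0,0],
    [1,0,0,0,0,0,0],
    [1,0,0,0,0,0,0],
    [1,0,0,0,0,0,0],
    [1,0,0,0,0,0,0],
    [1,0,0,0,0,0,0],
    [1,0,0,0,0,0,0],
    [1,0,0,0,0,0,0],
    [1,0,0,0,0,0,0],
  ],
  squeeze=60,
)

```text
time_s: 12.4
eef_pos: [458.4, 60.2, -0.2]
ee_rot: [0.0, 0.999, -0.04, 0.0]
force: [-1.4, 0.5, 5.3]
grip_width: 0.416
grip_force: 59.8
```

Call:
send_rows(
  targets=[
    [1,0,0,-0.004,0,0,0],
    [1,0,0,-0.005,0,0,0],
    [1,0,0,-0.005,0,0,0],
    [1,0,0,-0.006,0,0,0],
    [1,0,0,0,0,0,0],
    [1,0,0,0,0,0,0],
    [1,0,0,0,0,0,0],
    [1,0,0,0,0,0,0],
    [1,0,0,0,0,0,0],
    [1,0,0,0,0,0,0],
  ],
)

```text
time_s: 13.65
eef_pos: [458.2, 60.2, 19.4]
ee_rot: [-0.0, 0.999, -0.04, -0.0]
force: [-1.1, -0.3, -0.9]
grip_width: 0.41
grip_force: 59.8
```

```bash
python3 -c "
from h import *
delta([440,-169,127])
p=ctrl.capture('side');a=p['img'][140:240,180:300,::-1]
cv2.imwrite('pics/g6.png',cv2.convertScaleAbs(cv2.resize(a,None,fx=6,fy=6),alpha=2))"
```

```text
t 13.65 pos [458.2  60.2  19.4] tool z [-1.e-04  0.e+00 -1.e+00] yaw -0.0802 az -0.0002 F [-1.1 -0.3 -0.9] w 0.41 gf 59.8
-> tool shift [ 2.000e-01  2.299e+02 -1.076e+02]
```

View pics/g6.png

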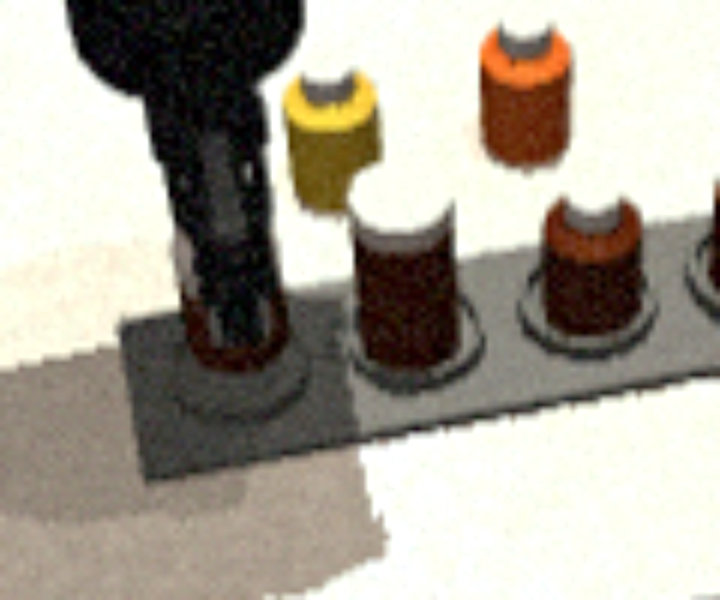

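The pot is lifted clear of the well at crop (235,340) and hangs upright, and the force reading matches its weight. The foot is at reported z + 10. I'll raise it, carry it 229 mm along +y tool, and stop above the nearest holder.

Call:
send_rows(
  targets=[
    [1,0,0,-0.01,0,0,0],
    [1,0,0,-0.02,0,0,0],
    [1,0,0.005,-0.02,0,0,0],
    [1,0,0.02,0,0,0,0],
    [1,0,0.03,0,0,0,0],
    [1,0,0.035,0,0,0,0],
    [1,0,0.035,0,0,0,0],
    [1,0,0.035,0,0,0,0],
    [1,0,0.03,0,0,0,0],
    [1,0,0.02,0,0,0,0],
  ],
)

```text
time_s: 14.95
eef_pos: [441.4, -150.5, 70.1]
ee_rot: [0.0, 0.999, -0.041, 0.0]
force: [0.5, -0.1, -0.3]
grip_width: 0.414
grip_force: 60.0
```

Call:
send_rows(
  targets=[
    [1,0,0.012,0,0,0,0],
    [1,0,0.007,0,0,0,0],
    [1,0,0,0,0,0,0],
    [1,0,0,0.015,0,0,0],
    [1,0,0,0.015,0,0,0],
    [1,0,0,0,0,0,0],
    [1,0,0,0,0,0,0],
    [1,0,0,0,0,0,0],
    [1,0,0,0,0,0,0],
    [1,0,0,0,0,0,0],
  ],
)

```text
time_s: 16.2
eef_pos: [439.9, -168.1, 39.5]
ee_rot: [0.0, 0.999, -0.04, 0.0]
force: [-0.0, 0.1, -0.6]
grip_width: 0.416
grip_force: 60.0
```

```bash
python3 -c "
from h import *
delta([440,-168.3,10])
p=ctrl.capture('side');a=p['img'][210:330,200:360,::-1].copy()
cv2.imwrite('pics/g7.png',cv2.convertScaleAbs(cv2.resize(a,None,fx=5,fy=5),alpha=2))
print(proj(p,[440,-169,30]),proj(p,[440,-169,51]))"
```

```text
t 16.2 pos [ 439.9 -168.1   39.5] tool z [ 2.e-04 -2.e-04 -1.e+00] yaw -0.0802 az -0.0002 F [-0.   0.1 -0.6] w 0.416 gf 60.0
-> tool shift [ 0.1  0.2 29.5]
[239.48125852 284.2461446 ] [238.6845215  278.68977311]
```

View pics/g7.png

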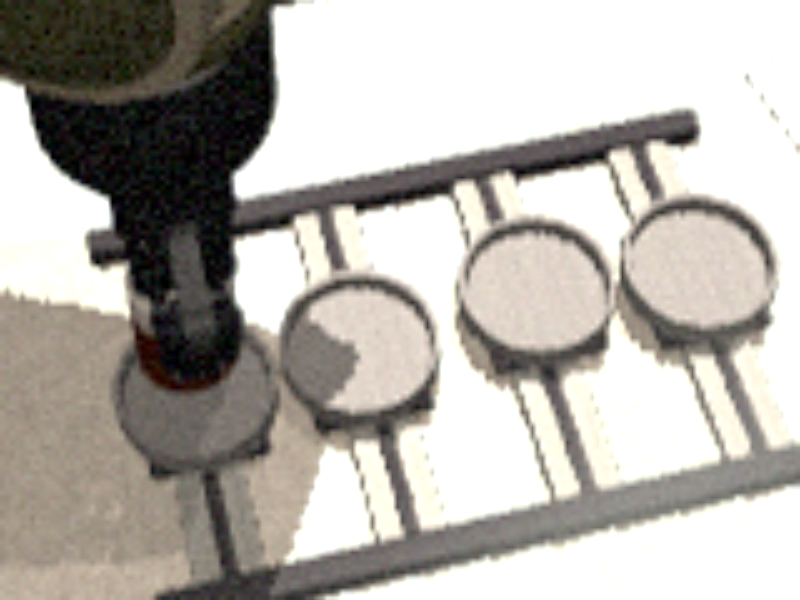

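The pot is above the near cup: foot bottom at crop (190,388), cup rim centre at about (198,390). The cup seems several mm nearer the camera than my estimate, so I'll get the cup centres from this view too.

```bash
python3 -c "
from h import *
p=ctrl.capture('side')
for c in((198,389),(360,345),(536,286),(700,263)):
    print('cup',np.round(at_z(p,((c[0]+.5)/5-.5+200,(c[1]+.5)/5-.5+210),30)[:2],1))
print('foot',np.round(at_z(p,((187+.5)/5-.5+200,(388-45)/5-.5+210),49.5)[:2],1))
for n in ('holder_a',):
  for r in ctrl.boxes_of(n,p):print(np.round(r['extent'],1),round(r['score'],2))
"
```

```text
cup [ 437.8 -175.2]
cup [ 501.  -176.6]
cup [ 573.8 -173.6]
cup [ 638.4 -184.1]
foot [ 437.5 -166. ]
[256.6 263.3  31.2  31.7] 0.8
[291.8 255.1  29.5  26.1] 0.77
[323.6 245.9  30.4  36.4] 0.67
[222.9 278.2  34.9  29. ] 0.61
```

The two views disagree by about 6 mm in y, so I split the difference with a 4 mm shift and lower the pot slowly.

Call:
send_rows(
  targets=[
    [1,0,0.004,0,0,0,0],
    [1,0,0,0.006,0,0,0],
    [1,0,0,0.006,0,0,0],
    [1,0,0,0.005,0,0,0],
    [1,0,0,0.004,0,0,0],
    [1,0,0,0.004,0,0,0],
    [1,0,0,0.003,0,0,0],
    [1,0,0,0,0,0,0],
    [1,0,0,0,0,0,0],
    [1,0,0,0,0,0,0],
  ],
)

```text
time_s: 17.6
eef_pos: [439.7, -172.1, 11.5]
ee_rot: [0.0, 0.999, -0.04, 0.0]
force: [-1.2, -0.5, -1.3]
grip_width: 0.419
grip_force: 60.0
```

```bash
python3 -c "
from h import *
delta([440,-172.3,10])
p=ctrl.capture('side');a=p['img'][210:330,200:360,::-1].copy()
cv2.imwrite('pics/g8.png',cv2.convertScaleAbs(cv2.resize(a,None,fx=5,fy=5),alpha=2.5))"
```

```text
t 17.6 pos [ 439.7 -172.1   11.5] tool z [ 3.e-04 -2.e-04 -1.e+00] yaw -0.0802 az -0.0002 F [-1.2 -0.5 -1.3] w 0.419 gf 60.0
-> tool shift [0.3 0.2 1.5]
```

View pics/g8.png

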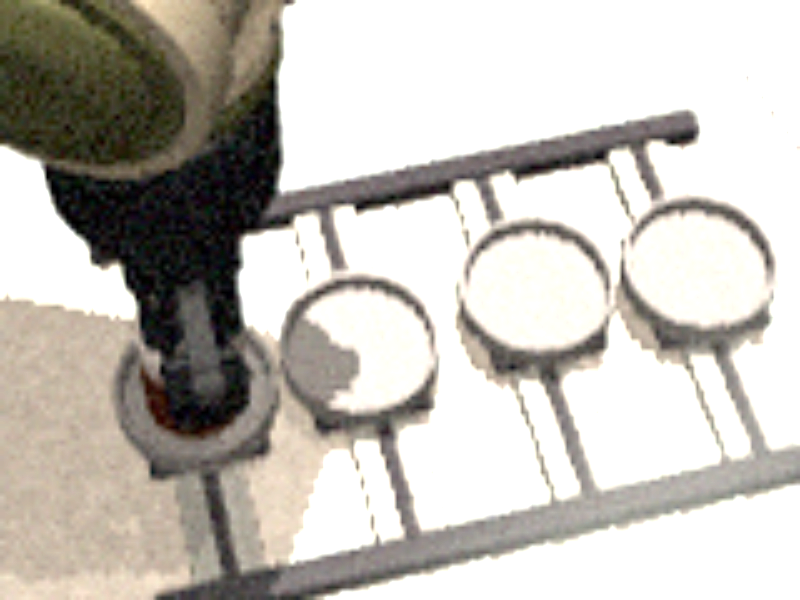

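The pot's foot is centred in the cup, crop (196,390) against a cup centre of (198,389), and it clears the rim all round. I'll lower it the last 2 mm, open, rise and go over the tall pot.

Call:
send_rows(
  targets=[
    [1,0,0,0.001,0,0,0],
    [1,0,0,0.0007,0,0,0],
    [1,0,0,0,0,0,0],
    [0.5,0,0,0,0,0,0],
    [0,0,0,0,0,0,0],
    [-1,0,0,0,0,0,0],
    [-1,0,0,0,0,0,0],
    [-1,0,0,0,0,0,0],
    [-1,0,0,0,0,0,0],
    [-1,0,0,0,0,0,0],
  ],
)

```text
time_s: 18.9
eef_pos: [439.6, -172.0, 9.7]
ee_rot: [-0.0, 0.999, -0.04, 0.0]
force: [0.1, 0.2, 0.8]
grip_width: 1.003
grip_force: 0.0
```

Call:
send_rows(
  targets=[
    [-1,0,0,-0.01,0,0,0],
    [-1,0,0,-0.03,0,0,0],
    [-1,0,0,-0.03,0,0,0],
    [-1,0,0,-0.04,0,0,0],
    [-1,0.0064,-0.023,0,0,0,0],
    [-1,0.01,-0.0366,0,0,0,0],
    [-1,0.01,-0.04,0,0,0,0],
    [-1,0.01,-0.04,0,0,0,0],
    [-1,0.01,-0.04,0,0,0,0],
    [-1,0.01,-0.03,0,0,0,0],
  ],
)

```text
time_s: 20.15
eef_pos: [512.9, 34.0, 120.5]
ee_rot: [0.0, 0.999, -0.04, 0.0]
force: [0.6, 0.4, -0.2]
grip_width: 0.999
grip_force: 0.0
```

Call:
send_rows(
  targets=[
    [-1,0.0077,-0.024,0,0,0,0],
    [-1,0,0,0,0,0,0],
    [-1,0,0,0,0,0,0],
    [-1,0,0,0,0,0,0],
    [-1,0,0,0,0,0,0],
    [-1,0,0,0,0,0,0],
    [-1,0,0,0,0,0,0],
    [-1,0,0,0,0,0,0],
    [-1,0,0,0,0,0,0],
    [-1,0,0,0,0,0,0],
  ],
)

```text
time_s: 21.4
eef_pos: [522.2, 55.7, 119.7]
ee_rot: [0.0, 0.999, -0.04, 0.0]
force: [0.4, 0.7, -0.8]
grip_width: 1.003
grip_force: 0.0
```

```bash
python3 -c "
from h import *
delta([522.3,55.6,10])
p=ctrl.capture('side')
for n in('squat_pot','tall_pot'):
  for r in ctrl.landmark_of(n,p):print(n,round(r['score'],2),np.round(r['point'],1),np.round(at_z(p,r['point'],20)[:2],1),np.round(at_z(p,r['point'],10)[:2],1))
a=p['img'][150:330,180:380,::-1].copy()
cv2.imwrite('pics/g9.png',cv2.convertScaleAbs(cv2.resize(a,None,fx=3.3,fy=3.3),alpha=2))"
```

```text
t 21.4 pos [522.2  55.7 119.7] tool z [ 0. -0. -1.] yaw -0.0802 az -0.0002 F [ 0.4  0.7 -0.8] w 1.003 gf 0.0
-> tool shift [1.000e-01 1.000e-01 1.097e+02]
squat_pot 0.69 [241.8 287.6] [ 443.1 -171.8] [ 443.9 -166.4]
tall_pot 0.55 [250.3 196.7] [522.7  43.5] [524.7  52.1]
```

View pics/g9.png

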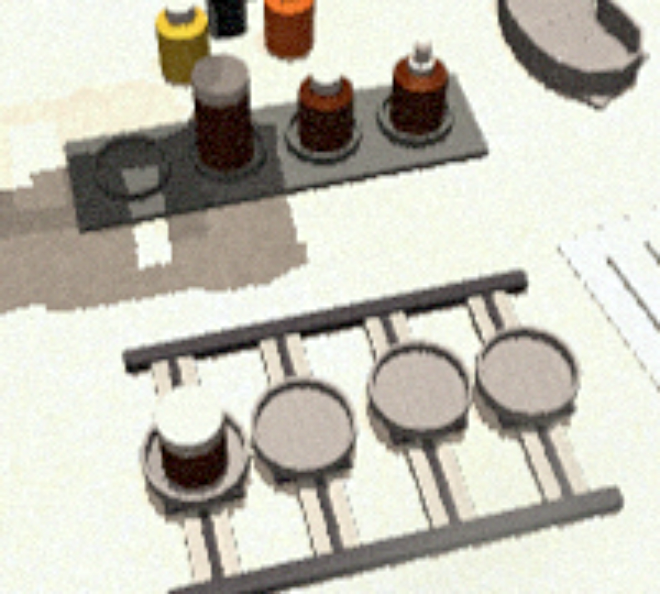

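The squat pot stands upright and fully down in the nearest cup, crop (195,450). The tall pot's well is next, under the gripper at (225,130).

Call:
send_rows(
  targets=[
    [-1,0,0,0.02,0,0,0],
    [-1,0,0,0.03,0,0,0],
    [-1,0,0,0.025,0,0,0],
    [-1,0,0,0.02,0,0,0],
    [-1,0,0,0.01,0,0,0],
    [-1,0,0,0.005,0,0,0],
    [-1,0,0,0,0,0,0],
    [-1,0,0,0,0,0,0],
    [0,0,0,0,0,0,0],
    [0.5,0,0,0,0,0,0],
  ],
)

```text
time_s: 22.8
eef_pos: [522.3, 55.7, 10.0]
ee_rot: [-0.0, 0.999, -0.04, 0.0]
force: [-0.3, -0.5, -0.2]
grip_width: 0.602
grip_force: 0.0
```

Call:
send_rows(
  targets=[
    [1,0,0,0,0,0,0],
    [1,0,0,0,0,0,0],
    [1,0,0,0,0,0,0],
    [1,0,0,0,0,0,0],
    [1,0,0,0,0,0,0],
    [1,0,0,0,0,0,0],
    [1,0,0,0,0,0,0],
    [1,0,0,-0.005,0,0,0],
    [1,0,0,-0.008,0,0,0],
    [1,0,0,0,0,0,0],
  ],
)

```text
time_s: 24.05
eef_pos: [522.5, 55.6, 23.3]
ee_rot: [0.0, 0.999, -0.04, 0.001]
force: [0.8, 0.6, -0.9]
grip_width: 0.416
grip_force: 59.9
```

Call:
send_rows(
  targets=[
    [1,0,0,-0.01,0,0,0],
    [1,0,0,-0.02,0,0,0],
    [1,0,0.005,-0.017,0,0,0],
    [1,0,0.02,0,0,0,0],
    [1,0,0.03,0,0,0,0],
    [1,0,0.035,0,0,0,0],
    [1,0,0.035,0,0,0,0],
    [1,0,0.035,0,0,0,0],
    [1,0,0.03,0,0,0,0],
    [1,0,0.02,0,0,0,0],
  ],
)

```text
time_s: 25.3
eef_pos: [505.2, -154.9, 70.1]
ee_rot: [0.0, 0.999, -0.041, 0.0]
force: [0.2, 0.8, -2.3]
grip_width: 0.422
grip_force: 60.1
```

Call:
send_rows(
  targets=[
    [1,-0.001,0.013,0,0,0,0],
    [1,0,0.007,0,0,0,0],
    [1,0,0,0,0,0,0],
    [1,0,0,0.01,0,0,0],
    [1,0,0,0.01,0,0,0],
    [1,0,0,0,0,0,0],
    [1,0,0,0,0,0,0],
    [1,0,0,0,0,0,0],
    [1,0,0,0,0,0,0],
    [1,0,0,0,0,0,0],
  ],
)

```text
time_s: 26.55
eef_pos: [502.8, -173.6, 49.8]
ee_rot: [0.0, 0.999, -0.04, 0.0]
force: [0.0, -0.3, -1.7]
grip_width: 0.422
grip_force: 60.1
```

```bash
python3 -c "
from h import *
delta([503,-173.7,20])
p=ctrl.capture('side')
a=p['img'][200:320,200:360,::-1].copy()
cv2.imwrite('pics/g10.png',cv2.convertScaleAbs(cv2.resize(a,None,fx=5,fy=5),alpha=2.3))"
```

```text
t 26.55 pos [ 502.8 -173.6   49.8] tool z [ 2.e-04 -1.e-04 -1.e+00] yaw -0.0802 az -0.0002 F [ 0.  -0.3 -1.7] w 0.422 gf 60.1
-> tool shift [ 0.2  0.1 29.8]
```

View pics/g10.png

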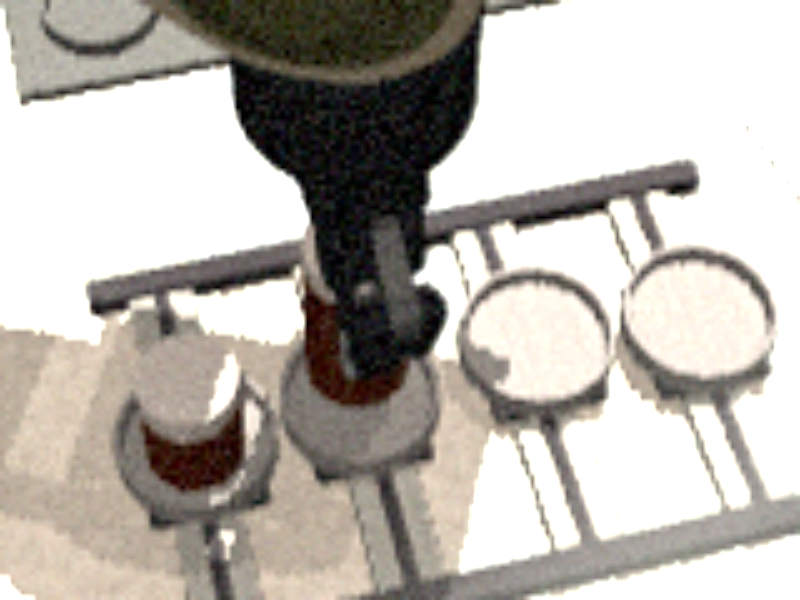

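The tall pot hangs upright over the second cup, foot at crop (355,375) and cup centre about (360,395). I'll lower it and release.

Call:
send_rows(
  targets=[
    [1,0,0,0.006,0,0,0],
    [1,0,0,0.007,0,0,0],
    [1,0,0,0.006,0,0,0],
    [1,0,0,0.005,0,0,0],
    [1,0,0,0.003,0,0,0],
    [1,0,0,0.0015,0,0,0],
    [1,0,0,0.001,0,0,0],
    [1,0,0,0,0,0,0],
    [1,0,0,0,0,0,0],
    [1,0,0,0,0,0,0],
  ],
)

```text
time_s: 27.85
eef_pos: [502.8, -173.5, 20.3]
ee_rot: [0.0, 0.999, -0.04, 0.0]
force: [-0.3, -0.1, -2.7]
grip_width: 0.418
grip_force: 60.1
```

Call:
send_rows(
  targets=[
    [1,0,0,0.0007,0,0,0],
    [1,0,0,0,0,0,0],
    [0.5,0,0,0,0,0,0],
    [0,0,0,0,0,0,0],
    [-1,0,0,0,0,0,0],
    [-1,0,0,0,0,0,0],
    [-1,0,0,0,0,0,0],
    [-1,0,0,-0.01,0,0,0],
    [-1,0,0,-0.03,0,0,0],
    [-1,0,0,-0.03,0,0,0],
  ],
)

```text
time_s: 29.1
eef_pos: [502.8, -173.5, 91.0]
ee_rot: [0.0, 0.999, -0.04, 0.0]
force: [-0.5, -1.1, 0.9]
grip_width: 1.001
grip_force: 0.0
```

Call:
send_rows(
  targets=[
    [-1,0,0,-0.03,0,0,0],
    [-1,0.0063,-0.0205,0,0,0,0],
    [-1,0.012,-0.04,0,0,0,0],
    [-1,0.012,-0.04,0,0,0,0],
    [-1,0.012,-0.04,0,0,0,0],
    [-1,0.012,-0.04,0,0,0,0],
    [-1,0.01,-0.03,0,0,0,0],
    [-1,0.008,-0.02,0,0,0,0],
    [-1,0,0,0,0,0,0],
    [-1,0,0,0,0,0,0],
  ],
)

```text
time_s: 30.35
eef_pos: [593.1, 49.6, 119.6]
ee_rot: [0.0, 0.999, -0.04, -0.0]
force: [0.1, 0.3, -0.9]
grip_width: 0.996
grip_force: 0.0
```

```bash
python3 -c "
from h import *
delta([593.3,50.5,0])
p=ctrl.capture('side')
for n in('squat_pot','tall_pot','neck_bottle'):
  for r in ctrl.boxes_of(n,p):print(n,round(r['score'],2),np.round(r['extent'],1))
for X in([503,-174,20],[503,-174,100]):print(proj(p,X))
"
```

```text
t 30.35 pos [593.1  49.6 119.6] tool z [-2.e-04 -3.e-04 -1.e+00] yaw -0.0808 az -0.0008 F [ 0.1  0.3 -0.9] w 0.996 gf 0.0
-> tool shift [ 1.000e-01 -9.000e-01  1.196e+02]
squat_pot 0.55 [227.9 266.3  21.3  35.5]
tall_pot 0.58 [263.  251.7  17.9  38.1]
neck_bottle 0.86 [271.8 167.2  16.5  29.6]
neck_bottle 0.74 [260.4 141.3  14.5  26.9]
neck_bottle 0.72 [227.7 146.6  17.7  29. ]
[272.18291926 279.74501626]
[272.00469595 257.26538711]
```

Tall pot boxed where expected. Now the neck bottle: descend and grip.

Call:
send_rows(
  targets=[
    [-1,0,-0.0008,0.02,0,0,0],
    [-1,0,0,0.03,0,0,0],
    [-1,0,0,0.03,0,0,0],
    [-1,0,0,0.02,0,0,0],
    [-1,0,0,0.012,0,0,0],
    [-1,0,0,0.007,0,0,0],
    [-1,0,0,0,0,0,0],
    [-1,0,0,0,0,0,0],
    [0,0,0,0,0,0,0],
    [0.5,0,0,0,0,0,0],
  ],
)

```text
time_s: 31.8
eef_pos: [593.5, 51.2, 0.8]
ee_rot: [0.0, 0.999, -0.04, 0.0]
force: [-0.9, 0.0, -0.5]
grip_width: 0.602
grip_force: 0.0
```

Call:
send_rows(
  targets=[
    [1,0,0,0,0,0,0],
    [1,0,0,0,0,0,0],
    [1,0,0,0,0,0,0],
    [1,0,0,0,0,0,0],
    [1,0,0,0,0,0,0],
    [1,0,0,0,0,0,0],
    [1,0,0,0,0,0,0],
    [1,0,0,-0.005,0,0,0],
    [1,0,0,-0.008,0,0,0],
    [1,0,0,0,0,0,0],
  ],
)

```text
time_s: 33.05
eef_pos: [593.7, 51.2, 14.2]
ee_rot: [0.0, 0.999, -0.04, 0.001]
force: [0.3, 0.3, -1.2]
grip_width: 0.42
grip_force: 60.1
```

```bash
python3 -c "
from h import *
delta([575,-171.5,63])
p=ctrl.capture('side')
for r in ctrl.boxes_of('neck_bottle',p):print(round(r['score'],2),np.round(r['extent'],1))
"
```

```text
t 33.05 pos [593.7  51.2  14.2] tool z [ 1.1e-03 -1.0e-04 -1.0e+00] yaw -0.0802 az -0.0002 F [ 0.3  0.3 -1.2] w 0.42 gf 60.1
-> tool shift [ -0.7 223.5 -48.8]
0.95 [227.6 146.8  16.5  28.4]
0.59 [269.6 170.3  16.1  20.8]
0.54 [258.4 144.5  12.4  20.4]
```

Call:
send_rows(
  targets=[
    [1,0,0,-0.012,0,0,0],
    [1,0,0,-0.02,0,0,0],
    [1,0,0.005,-0.017,0,0,0],
    [1,0,0.02,0,0,0,0],
    [1,0,0.03,0,0,0,0],
    [1,0,0.035,0,0,0,0],
    [1,0,0.035,0,0,0,0],
    [1,0,0.035,0,0,0,0],
    [1,0,0.03,0,0,0,0],
    [1,0,0.02,0,0,0,0],
  ],
)

```text
time_s: 34.4
eef_pos: [575.6, -160.3, 61.9]
ee_rot: [-0.0, 0.999, -0.041, -0.001]
force: [0.9, -0.4, -1.6]
grip_width: 0.421
grip_force: 60.1
```

Call:
send_rows(
  targets=[
    [1,0,0.01,0,0,0,0],
    [1,0,0.0035,0,0,0,0],
    [1,0,0,0,0,0,0],
    [1,0,0,0.012,0,0,0],
    [1,0,0,0.012,0,0,0],
    [1,0,0,0,0,0,0],
    [1,0,0,0,0,0,0],
    [1,0,0,0,0,0,0],
    [1,0,0,0,0,0,0],
    [1,0,0,0,0,0,0],
  ],
)

```text
time_s: 35.65
eef_pos: [575.5, -171.6, 38.6]
ee_rot: [0.0, 0.999, -0.04, 0.0]
force: [-0.5, 0.7, -0.9]
grip_width: 0.423
grip_force: 60.1
```

```bash
python3 -c "
from h import *
delta([575,-171.5,10.8])
p=ctrl.capture('side')
print(proj(p,[575,-172,20]),proj(p,[575,-172,48.5]),proj(p,[575,-172,112]))
for q in('neck_bottle','holder_a'):
  for r in ctrl.boxes_of(q,p):print(q,round(r['score'],2),np.round(r['extent'],1))
"
```

```text
t 35.65 pos [ 575.5 -171.6   38.6] tool z [ 2.e-04 -1.e-04 -1.e+00] yaw -0.0802 az -0.0002 F [-0.5  0.7 -0.9] w 0.423 gf 60.1
-> tool shift [-0.5 -0.  27.8]
[306.72871671 268.62683162] [307.70980503 260.88239812] [310.1234044 241.8301277]
neck_bottle 0.65 [300.1 240.7  17.   29.3]
neck_bottle 0.44 [230.2 164.6  10.8  10.8]
holder_a 0.94 [224.  275.5  31.3  32.5]
holder_a 0.91 [319.8 247.9  35.2  32.3]
holder_a 0.85 [256.  270.9  33.1  26. ]
holder_a 0.79 [293.1 259.5  30.3  23.6]
```

Call:
send_rows(
  targets=[
    [1,0,0,0.006,0,0,0],
    [1,0,0,0.007,0,0,0],
    [1,0,0,0.006,0,0,0],
    [1,0,0,0.004,0,0,0],
    [1,0,0,0.0025,0,0,0],
    [1,0,0,0.0015,0,0,0],
    [1,0,0,0.0008,0,0,0],
    [1,0,0,0,0,0,0],
    [1,0,0,0,0,0,0],
    [1,0,0,0,0,0,0],
  ],
)

```text
time_s: 37.05
eef_pos: [575.6, -171.6, 11.1]
ee_rot: [0.0, 0.999, -0.04, 0.0]
force: [-3.0, 1.2, 6.2]
grip_width: 0.422
grip_force: 60.7
```

Call:
send_rows(
  targets=[
    [1,0,0,0,0,0,0],
    [0.5,0,0,0,0,0,0],
    [0,0,0,0,0,0,0],
    [-1,0,0,0,0,0,0],
    [-1,0,0,0,0,0,0],
    [-1,0,0,0,0,0,0],
    [-1,0,0,-0.01,0,0,0],
    [-1,0,0,-0.03,0,0,0],
    [-1,0,0,-0.035,0,0,0],
    [-1,0,0,-0.035,0,0,0],
  ],
)

```text
time_s: 38.3
eef_pos: [575.5, -171.5, 122.6]
ee_rot: [0.0, 0.999, -0.04, 0.0]
force: [0.8, -0.6, -0.4]
grip_width: 1.002
grip_force: 0.0
```

Call:
send_rows(
  targets=[
    [-1,0.006,-0.02,0,0,0,0],
    [-1,0.01,-0.035,0,0,0,0],
    [-1,0.011,-0.038,0,0,0,0],
    [-1,0.011,-0.038,0,0,0,0],
    [-1,0.011,-0.038,0,0,0,0],
    [-1,0.009,-0.03,0,0,0,0],
    [-1,0.006,-0.0226,0,0,0,0],
    [-1,0,0,0,0,0,0],
    [-1,0,0,0,0,0,0],
    [-1,0,0,0,0,0,0],
  ],
)

```text
time_s: 39.55
eef_pos: [656.9, 43.2, 120.8]
ee_rot: [0.0, 0.999, -0.041, -0.0]
force: [1.1, 0.5, 0.2]
grip_width: 1.003
grip_force: 0.0
```

```bash
python3 -c "
from h import *
delta([657,44.3,0])
p=ctrl.capture('side')
for q in('neck_bottle','dropper_bottle','tall_pot','squat_pot'):
  for r in ctrl.boxes_of(q,p):print(q,round(r['score'],2),np.round(r['extent'],1))
for r in ctrl.landmark_of('dropper_bottle',p):print(round(r['score'],2),np.round(at_z(p,r['point'],10)[:2],1))
th=np.linspace(0,6.28,40)
P=np.array([proj(p,[657+19*np.cos(t),43.6+19*np.sin(t),z]) for t in th for z in(10,55)]);print('pred',P.min(0),P.max(0))
P=np.array([proj(p,[575.5+19*np.cos(t),-172+19*np.sin(t),z]) for t in th for z in(20,65)]);print('predneck',P.min(0),P.max(0),proj(p,[575,-172,84]))
"
```

```text
t 39.55 pos [656.9  43.2 120.8] tool z [-0.e+00 -2.e-04 -1.e+00] yaw -0.0815 az -0.0015 F [1.1 0.5 0.2] w 1.003 gf 0.0
-> tool shift [ 1.000e-01 -1.100e+00  1.208e+02]
neck_bottle 0.89 [227.1 147.7  16.4  28. ]
neck_bottle 0.73 [297.8 246.   19.8  30.4]
neck_bottle 0.67 [260.2 139.4  15.   25.9]
dropper_bottle 0.38 [256.4 270.4  31.1  25.8]
tall_pot 0.75 [261.5 250.6  20.2  37.9]
squat_pot 0.95 [226.3 265.5  23.5  33.6]
pred [297.22879299 166.40740945] [314.95255777 191.88228925]
predneck [297.27539512 247.65058306] [318.72291881 277.08609847] [309.01768308 250.55837892]
```

The neck bottle stands in the third cup, its box matching the prediction. Now the dropper bottle.

Call:
send_rows(
  targets=[
    [-1,0,0,0.02,0,0,0],
    [-1,0,0,0.03,0,0,0],
    [-1,0,0,0.03,0,0,0],
    [-1,0,0,0.02,0,0,0],
    [-1,0,0,0.012,0,0,0],
    [-1,0,0,0.008,0,0,0],
    [-1,0,0,0,0,0,0],
    [-1,0,0,0,0,0,0],
    [0,0,0,0,0,0,0],
    [0.5,0,0,0,0,0,0],
  ],
)

```text
time_s: 41.1
eef_pos: [657.2, 44.2, 1.1]
ee_rot: [0.0, 0.999, -0.04, 0.0]
force: [0.4, -0.0, -0.8]
grip_width: 0.607
grip_force: 0.0
```

Call:
send_rows(
  targets=[
    [1,0,0,0,0,0,0],
    [1,0,0,0,0,0,0],
    [1,0,0,0,0,0,0],
    [1,0,0,0,0,0,0],
    [1,0,0,0,0,0,0],
    [1,0,0,0,0,0,0],
    [1,0,0,0,0,0,0],
    [1,0,0,-0.005,0,0,0],
    [1,0,0,-0.008,0,0,0],
    [1,0,0,0,0,0,0],
  ],
)

```text
time_s: 42.35
eef_pos: [657.3, 44.2, 14.4]
ee_rot: [0.0, 0.999, -0.04, 0.0]
force: [-0.5, 0.2, -0.9]
grip_width: 0.425
grip_force: 60.1
```

```bash
python3 -c "
from h import *
delta([638.5,-181,63])
p=ctrl.capture('side')
for r in ctrl.boxes_of('dropper_bottle',p):print(round(r['score'],2),np.round(r['extent'],1))
"
```

```text
t 42.35 pos [657.3  44.2  14.4] tool z [ 1.e-03 -1.e-04 -1.e+00] yaw -0.0803 az -0.0003 F [-0.5  0.2 -0.9] w 0.425 gf 60.1
-> tool shift [ -0.6 225.9 -48.6]
0.57 [296.8 164.3  18.3  26. ]
```

Call:
send_rows(
  targets=[
    [1,0,0,-0.012,0,0,0],
    [1,0,0,-0.02,0,0,0],
    [1,0,0.005,-0.017,0,0,0],
    [1,0,0.02,0,0,0,0],
    [1,0,0.03,0,0,0,0],
    [1,0,0.035,0,0,0,0],
    [1,0,0.035,0,0,0,0],
    [1,0,0.035,0,0,0,0],
    [1,0,0.03,0,0,0,0],
    [1,0,0.02,0,0,0,0],
  ],
)

```text
time_s: 43.7
eef_pos: [639.3, -167.5, 62.0]
ee_rot: [-0.0, 0.999, -0.041, -0.001]
force: [0.4, -0.8, -1.8]
grip_width: 0.422
grip_force: 60.1
```

Call:
send_rows(
  targets=[
    [1,0,0.01,0,0,0,0],
    [1,0,0.006,0,0,0,0],
    [1,0,0,0,0,0,0],
    [1,0,0,0.012,0,0,0],
    [1,0,0,0.012,0,0,0],
    [1,0,0,0,0,0,0],
    [1,0,0,0,0,0,0],
    [1,0,0,0,0,0,0],
    [1,0,0,0,0,0,0],
    [1,0,0,0,0,0,0],
  ],
)

```text
time_s: 44.95
eef_pos: [638.9, -181.0, 38.8]
ee_rot: [0.0, 0.999, -0.04, 0.0]
force: [-0.3, -0.3, -2.0]
grip_width: 0.423
grip_force: 60.1
```

```bash
python3 -c "
from h import *
delta([638.5,-181,11.1])
p=ctrl.capture('side')
th=np.linspace(0,6.28,40)
P=np.array([proj(p,[638.5+19*np.cos(t),-181.5+19*np.sin(t),47.5]) for t in th]);print('pred foot',P.min(0),P.max(0))
for q in('dropper_bottle','holder_a'):
  for r in ctrl.boxes_of(q,p):print(q,round(r['score'],2),np.round(r['extent'],1))
"
```

```text
t 44.95 pos [ 638.9 -181.    38.8] tool z [ 2.e-04 -1.e-04 -1.e+00] yaw -0.0802 az -0.0002 F [-0.3 -0.3 -2. ] w 0.423 gf 60.1
-> tool shift [-0.5 -0.  27.7]
pred foot [330.34511675 248.00814858] [350.24527244 264.7497194 ]
dropper_bottle 0.47 [329.8 236.1  16.4  29.4]
holder_a 0.88 [320.8 250.8  33.7  30.1]
holder_a 0.74 [293.4 259.2  29.8  23.8]
holder_a 0.72 [258.6 271.7  29.5  25.2]
holder_a 0.69 [225.3 275.2  30.2  29.9]
```

Call:
send_rows(
  targets=[
    [1,0,0,0.006,0,0,0],
    [1,0,0,0.007,0,0,0],
    [1,0,0,0.006,0,0,0],
    [1,0,0,0.004,0,0,0],
    [1,0,0,0.0025,0,0,0],
    [1,0,0,0.0012,0,0,0],
    [1,0,0,0.0006,0,0,0],
    [1,0,0,0,0,0,0],
    [1,0,0,0,0,0,0],
    [1,0,0,0,0,0,0],
  ],
)

```text
time_s: 46.35
eef_pos: [638.9, -181.1, 11.5]
ee_rot: [0.0, 0.999, -0.04, 0.0]
force: [-0.3, -0.3, -1.3]
grip_width: 0.424
grip_force: 60.1
```

Call:
send_rows(
  targets=[
    [1,0,0,0.0003,0,0,0],
    [0.5,0,0,0,0,0,0],
    [0,0,0,0,0,0,0],
    [-1,0,0,0,0,0,0],
    [-1,0,0,0,0,0,0],
    [-1,0,0,0,0,0,0],
    [-1,0,0,-0.01,0,0,0],
    [-1,0,0,-0.03,0,0,0],
    [-1,0,0,-0.035,0,0,0],
    [-1,0,0,-0.035,0,0,0],
  ],
)

```text
time_s: 47.6
eef_pos: [638.9, -181.1, 123.1]
ee_rot: [0.0, 0.999, -0.04, 0.0]
force: [0.5, -0.1, 0.4]
grip_width: 1.001
grip_force: 0.0
```

Call:
send_rows(
  targets=[
    [-1,0,-0.02,0,0,0,0],
    [-1,0,-0.035,0,0,0,0],
    [-1,0,-0.035,0,0,0,0],
    [-1,0,-0.035,0,0,0,0],
    [-1,0,-0.03,0,0,0,0],
    [-1,0,-0.015,0,0,0,0],
    [-1,0,0,0,0,0,0],
    [-1,0,0,0,0,0,0],
    [-1,0,0,0,0,0,0],
    [-1,0,0,0,0,0,0],
  ],
)

```text
time_s: 48.85
eef_pos: [652.5, -12.2, 121.1]
ee_rot: [0.0, 0.999, -0.041, -0.0]
force: [-0.2, -0.0, 0.1]
grip_width: 0.999
grip_force: 0.0
```

```bash
python3 -c "
from h import *
delta([638.5,-181,11.1])
a=ctrl.capture('side')['img'][200:340,200:380,::-1]
cv2.imwrite('pics/g11.png',cv2.convertScaleAbs(cv2.resize(a,None,fx=4.2,fy=4.2),alpha=2))
"
```

```text
t 48.85 pos [652.5 -12.2 121.1] tool z [-0. -0. -1.] yaw -0.0811 az -0.0011 F [-0.2 -0.   0.1] w 0.999 gf 0.0
-> tool shift [ -0.3 169.3 110. ]
```

View pics/g11.png

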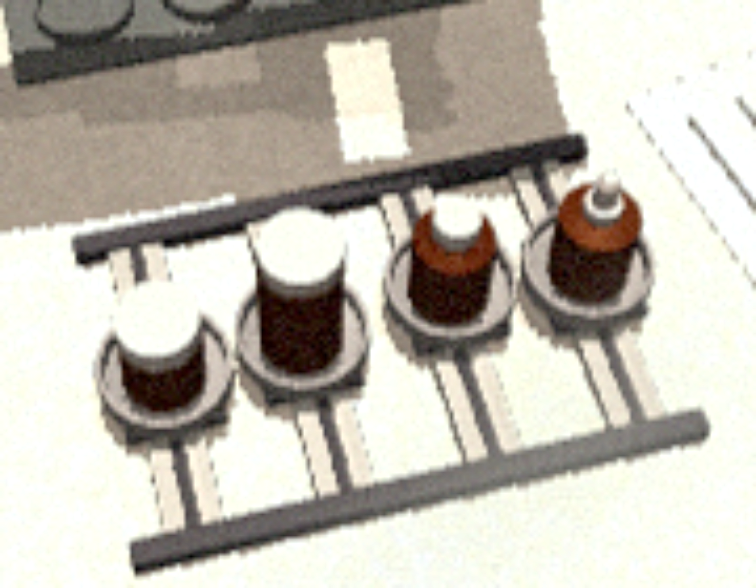

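All four pots stand upright and down in their cups, in the same order: squat (160,360), tall (300,300), neck (452,270), dropper (597,245). Handing in.

```bash
python3 -c "
from rig import ctrl
print(ctrl.finish_job())"
```

```text
the job is handed in; nothing more can be done
None
```

The job is handed in at about 49 s: all four pots stand upright in the steel holders in their original order, though the first grip on the squat pot slipped and I had to regrip it lower; it stayed upright in its well.

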